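# Lock the castle nut of a flask clamp

### The job

Tighten the brass castle nut on the flask clamp (clockwise from above) just as far as the next slot that lines up with the cross hole in the stud: do not loosen it towards the slot before, and do not run on past. Slide the red-handled locking pin through slot and cross hole, feeling for the hole and never forcing it (stay under 15 N), until its collar is fully home against the nut, and let go. Leave the plaster model, the wax lamp and the wax pot where they are.

Things in the scene. Friction and masses are not known exactly. Their poses are not given: they have to be found in the camera images.
- cross_hole (a point): Centre of the cross hole in the steel stud (26 mm thick, vertical, held fast, top 12 mm above this point) of the flask clamp: 130 x 100 mm base plate, round brass flask, blue pressure plate. Hole 8 mm wide and high, level, through the stud's axis. Axes: the clamp's, z up. Seen from above, the hole's line is turned clockwise from the y axis by an unknown 0.1 to 0.7 rad, different each time: to be found by feel with the pin. Washer under the nut: 29 mm below this point.
- nut_grip (a point): Brass castle nut on the stud: on the stud axis, half-way up the hexagon (22 mm high, 50 mm across flats). The hexagon stands on the washer (11 mm below this point). Above it is the crown, 12.5 mm high, radius 23 mm, with six slots 8.5 mm wide, open at the top, one over the middle of each flat; slot floors are 7 mm below the hole's centre. The point turns with the nut: its y axis is square to one pair of flats.
- castle_nut (a joint): Angle of the nut on the stud, rad; grows when turned clockwise seen from above (tightening). It starts between -0.25 and 0; at 0 its next slot lies along the y axis of cross_hole, so the hole comes into line somewhere between 0.1 and 0.7; one slot is 1.047 rad. Turning takes about 0.12 N m and it stays where left; a pin in the slot can also turn it (about 6 N sideways).
- next_slot (a point): Point on the nut in the mouth of the slot that comes into line next (23 mm from the stud axis, at the height of the hole), to the robot's right of the stud; the pin goes in through it.
- pin_grip (a point): Centre of the grip block of the locking pin, 35 mm above the bench as it stands. Red plastic block 16 mm thick (x), 26 mm long (y), 46 mm high, on a foot 26 x 30 x 6 mm; steel shank to +y. The block's top is 17 mm above this point, its foot's underside 35 mm below. Whole pin 0.06 to 0.11 kg.
- pin_tip (a point): Tip of the pin's steel shank, 75 mm to +y of the block's centre and 19 mm below pin_grip. Shank 7 mm thick, its last 3 mm tapering to 6 mm; it runs along y. A collar 13 mm thick reaches from the block to 55 mm behind the tip: it comes to rest on the crown of the nut. The pin goes in through next_slot, from the robot's right, pointing to the stud's axis.
- pin_mid (a point): Point on the axis of the shank, 32 mm behind the tip and 43 mm to +y of the block's centre; axes as the pin's (y along the shank). It is at the centre of the cross hole when the collar is home.
- lock_pin: The whole locking pin; origin under the middle of its foot, y along the shank, z up.
- clamp: The fixed flask clamp with stud, and the nut on it; origin under the middle of its base plate, axes as cross_hole, which is 84 mm above the origin.
- model_centre (a point): White plaster dental model, 62 x 56 x 26 mm, centre. To be left alone.
- lamp_centre (a point): Glass wax lamp with a metal neck, 72 mm wide, 70 mm high; centre 30 mm up. To be left alone.
- pot_centre (a point): White wax pot, 48 mm wide, 40 mm high; centre. To be left alone.
There are look-alikes about, which are no part of the job. Of the things like the clamp, leave any that is purple; of the rest the larger one is meant.

How it is judged:
By the outcome, as a careful person would: the job done as asked, in the order asked, and still so for the second after the job is handed in, with the robot touching nothing.
It also fails if it takes over 72 s, if anything falls off the work surface, if the arm or the gripper's body presses on something with over 40 N, if the wrist force passes 120 N, or if a joint passes its speed limit or range.

### The arm

A 6-joint arm with a two-finger parallel gripper is mounted at the origin on the work surface. World frame = base frame: x ahead of the robot, y to its left, z up, the work surface at z = 0. Lengths are in mm, angles in rad, forces in N, time in s.
With the tool pointing down it reaches from about 350 to 775 mm from the base axis. Payload 7.3 kg.
Tool frame: the origin (TCP) lies at the centre of the arm's flange, where the gripper is bolted on; the fingertips stand 178 mm ahead of it and the grasp point (between the pads) lies 159 mm ahead of it; z points along the fingers, y is the direction in which the jaws open and shut (so a half turn about z gives the same grasp; the last joint's range is limited). The gripper opens to 92 mm and grips with 3 to 60 N. Pads are 19 mm wide; open, the fingers measure 130 mm over their backs; the gripper's body (75 mm by 190 mm) begins 47 mm behind the grasp point.
Start: joints at [0.985, 0.342, 1.524, -0, 1.275, -0.146], TCP at [223.503, 475.052, 404.741] pointing down, gripper open.
Joint ranges: [-2.53, 2.53], [-0.77, 2.02], [0.04, 2.7], [-1, 4.14], [0.28, 2.66], [-3.11, 3.11]. Speed limits (rad/s): [2.57, 2.57, 3.14, 3.14, 3.14, 3.14].

### API

Orientations are given as [roll, pitch, yaw] about the fixed x, y, z axes, in that order (R = Rz(yaw) Ry(pitch) Rx(roll)).
In Python, from plant import get_obs, capture, close_job gives the robot as it stands. The module is installed in compiled form; this text tells all that it offers.
- The arm moves only by the shell command python3 -m pendant 'ROWS'. ROWS is JSON, a list of rows, each a list of 3 entries, a list of its own where there are three numbers: the shift along the tool's x, y, z in m, then the turn, a rotation vector about the tool's x, y, z in rad, then the finger opening in m, from 0 to 0.0918. In form: [[[tx, ty, tz], [wx, wy, wz], fingers], ...]. A call has 1 to 10 rows; each row is the pose to reach, as a shift and turn from the pose commanded when the call began, along the tool's axes at that moment; what a row does not reach only later rows make up. A row lasts 1/12 s, in which the tool goes at most 41.7 mm and 7.16 degrees, less where a joint would pass 70% of its speed; a pose out of reach is approached as far as the arm can. A call with a gripper value outside its range is refused whole. The fingers move at their own pace and stop on an object; the grip force is fixed at half the most. Time passes only in rows, so rows that repeat a pose let the fingers close. It gives the time, the measured TCP pose, the force and the opening at its end, in the units of the state.
- get_obs(): the state, without advancing time (a new reading comes with each control period).
- capture(name): name is "side" or "top" or "wrist"; returns a dict with "color" (420x560x3 uint8, red, green, blue), "mtx" (3x3 intrinsics, pixels), "rvec" (rotation vector, rad) and "tvec" (3), from world to camera coordinates, as OpenCV has them. Camera axes: x right, y down, z forward; pixel columns grow to the right and rows downward; lengths in mm; the calibration is good to about 2 mm. A picture is of the moment at which its call begins. There is no depth.
- close_job(): hands the job in, once; it reports no verdict.
The state is a dict: "time": time; "joint_positions": joint angles; "dq": joint speeds; "tau": joint torques, N m; "tool_pos": TCP position; "tcp_rot": TCP orientation; "contact_force": force on the tool from outside, world axes, zero at the start; "moment": the same for the moment, N m; "grip_width": finger opening in mm.
Only numpy, scipy, OpenCV 4.12 (cv2) and the standard library are available. Lean on these libraries where they do the work, as an engineer would, in place of code of your own. Each camera call takes 0.05 s, during which the arm holds its last target. There are 200 camera calls.

## Working session

There is one attempt and no reset: what is moved stays moved. The work goes in short steps, Python scripts to look and compute and a shell command to move; the robot and the scene stay as the last step left them, time stands still between calls to the robot, and variables do not carry over. Pictures are saved under pics/ and viewed, about 8 in all and at most 12, crops included, and the job is handed in when it is done.

```bash
mkdir -p pics; ls; python3 - <<'E'
from plant import get_obs,capture
import cv2
print(get_obs())
for n in("top","side"):
    c=capture(n); cv2.imwrite(f"pics/{n}1.png",cv2.resize(c["color"][:,:,::-1],(784,588),interpolation=cv2.INTER_CUBIC)); print(n,c["mtx"],c["rvec"],c["tvec"])
E
```

```text
pics
{'time': 0.0, 'joint_positions': array([ 9.84998634e-01,  3.42725122e-01,  1.52501424e+00,  4.01488397e-06,
        1.27538402e+00, -1.46017157e-01]), 'dq': array([ 1.54910520e-04,  1.18570504e-03, -2.80796152e-04,  2.28861563e-05,
        1.00157960e-03,  5.54503143e-04]), 'tau': array([-7.75753870e-04, -4.31237733e+01, -2.44214952e+01,  7.16699171e-02,
        5.59849106e-02, -1.13953890e-04]), 'tool_pos': array([223.42772153, 474.93838286, 404.0444739 ]), 'tcp_rot': array([-3.14007877e+00, -2.26517386e-04,  2.70181077e+00]), 'contact_force': array([ 0.61146206, -0.08191968, -0.80731494]), 'moment': array([-0.01299116, -0.0766411 , -0.00299643]), 'grip_width': 91.4130574056598}
top [[416.84474319   0.         275.57017912]
 [  0.         416.84474319 207.87551144]
 [  0.           0.           1.        ]] [ 2.16677138e+00 -2.19377095e+00  1.64013000e-03] [ 80.92799153 510.59128522 961.91875689]
side [[389.72981888   0.         277.46019658]
 [  0.         389.72981888 214.24611584]
 [  0.           0.           1.        ]] [ 2.3195677  -0.61181034  0.25585461] [-417.36260644  250.09838183  682.14067119]
```

View pics/top1.png

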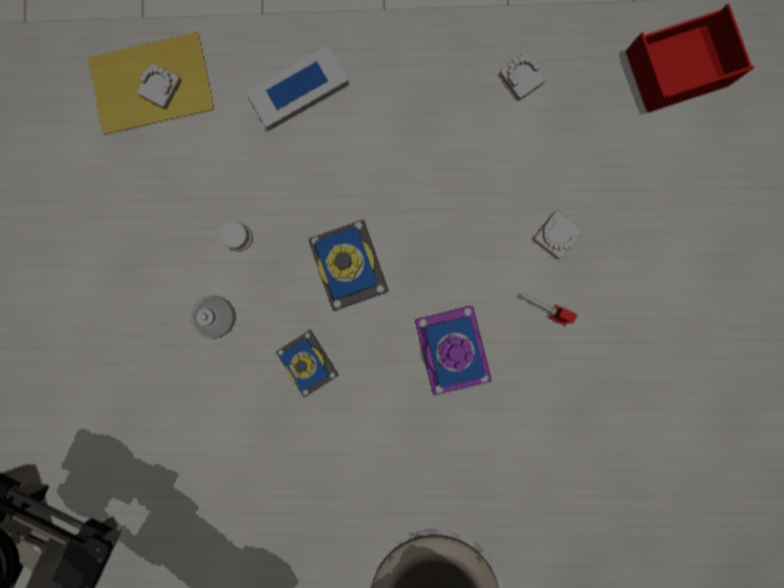

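View pics/side1.png

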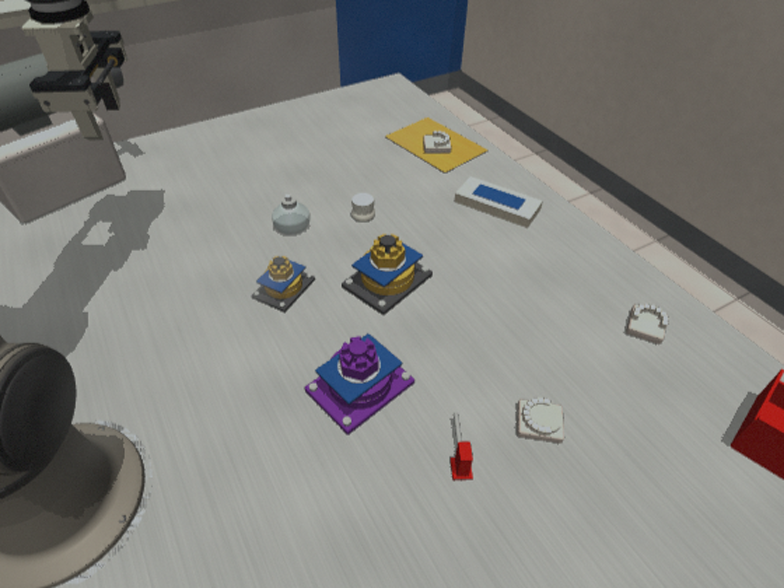

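The top view shows the larger brass clamp with its nut at (345,262). The small one is at (303,365) and the purple one at (456,352). The pin block is at (562,314) with its tip at (520,296), and the lamp and pot are to the clamp's left. I'll compute rough positions.

```bash
cat > h.py <<'E'
import numpy as np,cv2
from plant import get_obs,capture
from scipy.spatial.transform import Rotation as R
def ray(c,p,z):
    "pixel p (in the 420x560 image) -> world point at height z"
    M,_=cv2.Rodrigues(c["rvec"]); t=np.asarray(c["tvec"]).reshape(3)
    d=M.T@np.linalg.solve(c["mtx"],[*p,1.]); o=-M.T@t
    return o+d*(z-o[2])/d[2]
def proj(c,P): return cv2.projectPoints(np.asarray(P,float).reshape(-1,3),c["rvec"],c["tvec"],c["mtx"],None)[0].reshape(-1,2)
def move(target,yaw):
    "shift/turn in tool axes (m, rad) to reach TCP target mm pointing down with yaw"
    o=get_obs(); Rt=R.from_euler('xyz',o["tcp_rot"]); 
    s=Rt.inv().apply(np.array(target)-o["tool_pos"])/1000
    w=(Rt.inv()*R.from_euler('xyz',[np.pi,0,yaw])).as_rotvec()
    print("shift",s.round(4),"turn",w.round(4),"pos",o["tool_pos"].round(1),o["tcp_rot"].round(4))
E
python3 - <<'E'
from h import *
c=capture("top"); s=1/1.4
for n,p,z in[("stud",(344,260),96),("block",(566,313),52),("tip",(520,296),16)]+[("corner",q,6) for q in((309,238),(363,222),(387,290),(336,309))]+[("lamp",(205,317),60),("pot",(234,236),40),("purple",(457,350),90)]:
    print(n,ray(c,np.array(p)*s,z).round(1))
w=capture("wrist"); M=R.from_rotvec(np.ravel(w["rvec"])); T=R.from_euler('xyz',get_obs()["tcp_rot"])
o=-M.inv().apply(np.ravel(w["tvec"])); print("cam in tool",T.inv().apply(o-get_obs()["tool_pos"]).round(1),"axis in tool",T.inv().apply(M.inv().apply([0,0,1])).round(3),w["mtx"][0,0])
E
```

```text
stud [556.5 134.8  96. ]
block [ 471.4 -211.3   52. ]
tip [ 500.3 -146.6   16. ]
corner [603.5 204.1   6. ]
corner [629.2 112.1   6. ]
corner [513.5  72.8   6. ]
corner [482.6 159.1   6. ]
lamp [471.7 363.5  60. ]
pot [604.3 322.4  40. ]
purple [417.  -35.9  90. ]
cam in tool [79.2  0.5 20.2] axis in tool [-0.291  0.001  0.957] 374.0792912613995
```

```bash
python3 -c "
from h import *
move([556,135,400],1.57)"
```

```text
shift [-0.4456 -0.166   0.0044] turn [-9.0000e-04  4.0000e-04  1.1318e+00] pos [223.5 475.  404.3] [-3.1407e+00 -1.0000e-04  2.7018e+00]
```

```bash
python3 -m pendant '[[[-0.446,-0.166,0.004],[0,0,1.132],0.0918],[[-0.446,-0.166,0.004],[0,0,1.132],0.0918],[[-0.446,-0.166,0.004],[0,0,1.132],0.0918],[[-0.446,-0.166,0.004],[0,0,1.132],0.0918],[[-0.446,-0.166,0.004],[0,0,1.132],0.0918],[[-0.446,-0.166,0.004],[0,0,1.132],0.0918],[[-0.446,-0.166,0.004],[0,0,1.132],0.0918],[[-0.446,-0.166,0.004],[0,0,1.132],0.0918],[[-0.446,-0.166,0.004],[0,0,1.132],0.0918],[[-0.446,-0.166,0.004],[0,0,1.132],0.0918]]'; python3 -c "
from h import *
move([556,135,400],1.57)"
```

```text
time: 1.03
tool_pos: [516.0, 175.5, 401.2]
tcp_rot: [-3.142, -0.0, 1.563]
contact_force: [1.4, 0.3, 1.0]
grip_width: 91.8
shift [-0.0402  0.0403  0.0012] turn [ 0.     -0.0002 -0.0071] pos [516.  175.5 401.2] [-3.1416e+00 -2.0000e-04  1.5629e+00]
```

```bash
python3 -m pendant '[[[-0.04,0.04,0],[0,0,0],0.0918],[[-0.04,0.04,0],[0,0,0],0.0918],[[-0.04,0.04,0],[0,0,0],0.0918]]'; python3 - <<'E'
from h import *
import pickle
w=capture("wrist");t=capture("top");s=capture("side"); pickle.dump((w,t,s,get_obs()),open("v1.pkl","wb"))
S=proj(w,[556.5,134.8,90])[0];print(S)
def crop(c,u,v,h,wd,f,n):
    im=c["color"][:,:,::-1][v:v+h,u:u+wd]; cv2.imwrite(n,cv2.resize(im,None,fx=f,fy=f,interpolation=cv2.INTER_CUBIC))
u,v=(S-[90,70]).astype(int); u,v=max(u,0),max(v,0);print("w",u,v); crop(w,u,v,140,180,4,"pics/w2.png")
# composite: top pin + side pin
b=[]
for c,(u,v) in((t,(355,195)),(s,(300,280))):
    im=c["color"][:,:,::-1][v:v+70,u:u+70]; b.append(cv2.resize(im,(400,400),interpolation=cv2.INTER_CUBIC))
cv2.imwrite("pics/pin2.png",np.hstack(b))
E
```

```text
time: 1.28
tool_pos: [557.0, 134.3, 400.4]
tcp_rot: [-3.141, 0.001, 1.565]
contact_force: [-0.5, 1.6, -0.8]
grip_width: 92.0
[273.12226442 193.81801765]
w 183 123
```

View pics/w2.png

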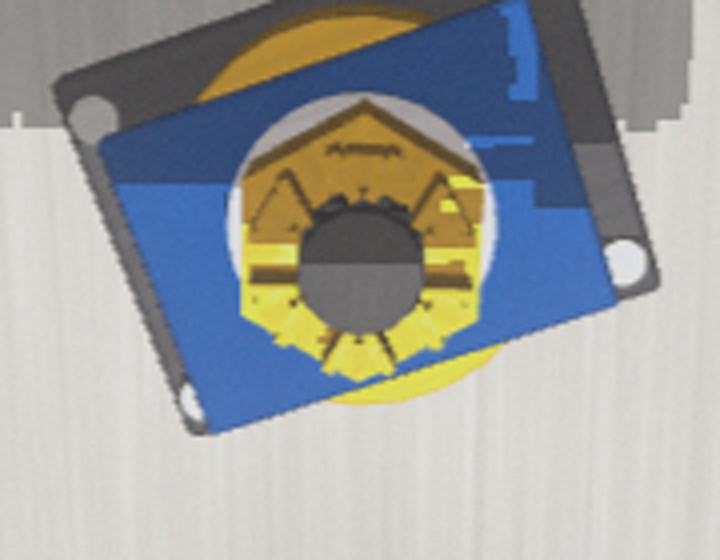

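View pics/pin2.png

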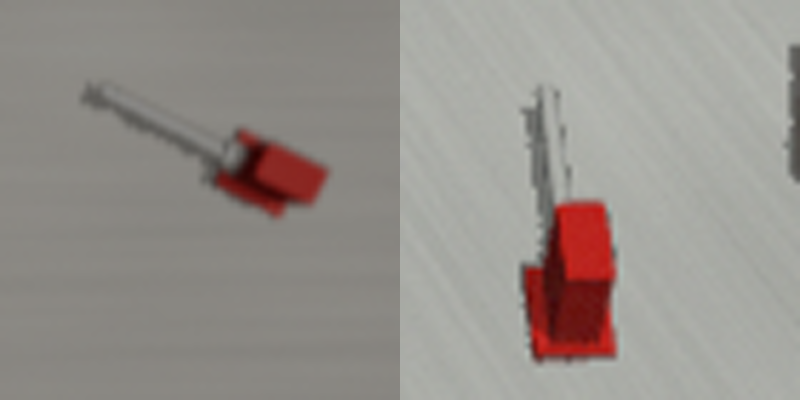

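The wrist crop shows the stud's top disc at about (362,270), hexagon flats as vertical edges at x≈241 and 480, and a pair of slots level at y≈273. The pin crop gives the block top at (289,172) in the top view and (186,241) in the side view, with the tip at (100,88).

```bash
python3 - <<'E'
from h import *
import pickle
w,t,s,o=pickle.load(open("v1.pkl","rb"))
W=lambda p:np.array(p)/4+[183,123]
S=ray(w,W((361.5,270)),96);print("stud wrist",S.round(1))
print("slot dir", *[ray(w,W(p),89.5).round(1) for p in((275,270),(450,271))])
print("plate corners",*[ray(w,W(p),8).round(1) for p in((55,80),(205,433),(658,285))])
for a in(0,):
  for k in range(6):
    th=a+k*np.pi/3+np.pi/6; r=25/np.cos(np.pi/6)
    P=[[S[0]+r*np.cos(th),S[1]+r*np.sin(th),z] for z in(55,77)]
    print(round(np.degrees(th)),((proj(w,P)-[183,123])*4).round().tolist(), "slot",((proj(w,[S[0]+23*np.cos(th-np.pi/6),S[1]+23*np.sin(th-np.pi/6),84])-[183,123])*4).round().tolist())
T=lambda p:np.array(p)/5.714+[355,195]; D=lambda p:np.array(p)/5.714+[300,280]
def tri(pt,ps):
    P=[]
    for c in(t,s):
        M,_=cv2.Rodrigues(c["rvec"]);P.append(c["mtx"]@np.c_[M,np.ravel(c["tvec"])])
    X=cv2.triangulatePoints(P[0],P[1],np.array(pt).reshape(2,1),np.array(ps).reshape(2,1)).ravel();return X[:3]/X[3]
print("block tri",tri(T((289,172)),D((186,241))).round(1),"tip tri",tri(T((100,88)),D((146,90))).round(1))
print("block top/side",ray(t,T((289,172)),52).round(1),ray(s,D((186,241)),52).round(1))
print("tip",ray(t,T((100,88)),16).round(1),ray(s,D((146,90)),16).round(1))
E
```

```text
stud wrist [556.7 139.1  96. ]
slot dir [539.4 137.5  89.5] [574.5 137.1  89.5]
plate corners [481.  165.1   8. ] [514.8  71.6   8. ] [633.  111.6   8. ]
30 [[475.0, 158.0], [483.0, 178.0]] slot [[474.0, 254.0]]
90 [[361.0, 93.0], [361.0, 108.0]] slot [[418.0, 158.0]]
150 [[247.0, 160.0], [239.0, 179.0]] slot [[303.0, 159.0]]
210 [[251.0, 286.0], [243.0, 314.0]] slot [[249.0, 256.0]]
270 [[362.0, 347.0], [362.0, 378.0]] slot [[307.0, 348.0]]
330 [[473.0, 285.0], [480.0, 313.0]] slot [[417.0, 348.0]]
block tri [ 468.  -215.8   45.7] tip tri [ 502.8 -150.    11.4]
block top/side [ 468.  -214.1   52. ] [ 465.6 -218.3   52. ]
tip [ 502.6 -149.1   16. ] [ 500.8 -152.1   16. ]
```

```bash
python3 -m pendant '[[[0.004,0,0.08],[0,0,0],0.0918],[[0.004,0,0.15],[0,0,0],0.07],[[0.004,0,0.162],[0,0,0],0.06],[[0.004,0,0.162],[0,0,0],0.06],[[0.004,0,0.162],[0,0,0],0.056],[[0.004,0,0.162],[0,0,0],0.056]]'
```

```text
time: 1.93
tool_pos: [553.8, 142.7, 238.5]
tcp_rot: [-3.138, 0.0, 1.572]
contact_force: [0.8, -0.2, 0.9]
grip_width: 63.3
```

```bash
python3 -m pendant '[[[0,0,0],[0,0,0],0.056],[[0,0,0],[0,0,0],0.056]]'; python3 -c "
from h import *
for i in range(3): move([557,138.5,238],1.572); capture('side')"
```

```text
time: 2.1
tool_pos: [555.1, 142.0, 241.4]
tcp_rot: [3.139, -0.001, 1.571]
contact_force: [0.2, 0.1, 0.7]
grip_width: 56.7
shift [-0.0035  0.0019  0.0034] turn [ 0.0031 -0.0005 -0.0012] pos [555.1 142.  241.4] [ 3.1385e+00 -5.0000e-04  1.5708e+00]
shift [-0.0033  0.0019  0.0034] turn [ 0.0032 -0.0005 -0.0015] pos [555.1 141.8 241.4] [ 3.1384e+00 -5.0000e-04  1.5705e+00]
shift [-0.0032  0.0019  0.0031] turn [ 0.003  -0.0005 -0.0017] pos [555.1 141.7 241.1] [ 3.1386e+00 -5.0000e-04  1.5703e+00]
```

```bash
python3 -m pendant '[[[-0.003,0.002,0.002],[0,0,0],0.056],[[-0.003,0.002,0.002],[0,0,0],0.04],[[-0.003,0.002,0.002],[0,0,0],0.04],[[-0.003,0.002,0.002],[0,0,0],0.04]]'; python3 -c "
from h import *
move([557,138.5,238],1.572); print(get_obs()['moment'])"
```

```text
time: 2.58
tool_pos: [556.5, 137.9, 237.4]
tcp_rot: [-3.14, 0.0, 1.569]
contact_force: [-3.5, -1.9, 5.4]
grip_width: 49.8
shift [ 0.0006  0.0005 -0.0006] turn [-0.0016  0.0004 -0.0025] pos [556.5 137.9 237.4] [-3.1400e+00  4.0000e-04  1.5695e+00]
[-0.41571487  0.87839689 -0.04860744]
```

Gripped at 49.8 mm. Next I'll turn the nut clockwise by 0.26, to about 0.07.

```bash
python3 -m pendant '[[[0,0,0],[0,0,0.1],0.04],[[0,0,0],[0,0,0.2],0.04],[[0,0,0],[0,0,0.26],0.04],[[0,0,0],[0,0,0.26],0.04],[[0,0,0],[0,0,0.26],0.04]]'; python3 -c "
from h import *
move([556.5,138.5,238],1.572); print(get_obs()['moment'])"
```

```text
time: 3.0
tool_pos: [556.6, 137.9, 237.4]
tcp_rot: [-3.141, 0.001, 1.311]
contact_force: [-4.6, -3.2, 5.2]
grip_width: 49.8
shift [ 0.0005 -0.0002 -0.0006] turn [-0.0011  0.0006 -0.2614] pos [556.6 137.9 237.4] [-3.1406e+00  8.0000e-04  1.3106e+00]
[-0.49136962  0.93636639 -0.13387474]
```

```bash
python3 -m pendant '[[[0,0,0],[0,0,0],0.07],[[0,0,0],[0,0,0],0.07],[[0,0,0],[0,0,0],0.07],[[0,0,-0.04],[0,0,0],0.08],[[0,0,-0.08],[0,0,0],0.09],[[0,0,-0.12],[0,0,0],0.09],[[0,0,-0.16],[0,0,0],0.09],[[0,0,-0.16],[0,0,0],0.09],[[0,0,-0.16],[0,0,0],0.09]]'; python3 - <<'E'
from h import *
w=capture("wrist"); o=get_obs()
S=proj(w,[557,138.5,90])[0];u,v=np.maximum(S-[80,65],0).astype(int);print(u,v)
im=cv2.resize(w["color"][v:v+130,u:u+160,::-1],None,fx=5,fy=5,interpolation=cv2.INTER_CUBIC).copy()
# overlay: hex top expected, angle of slots after turn 0.26
S=np.array([557,138.5]);a=-0.26
th=a+np.arange(6)*np.pi/3+np.pi/6;r=25/np.cos(np.pi/6)
q=((proj(w,np.c_[S[0]+r*np.cos(th),S[1]+r*np.sin(th),0*th+77])-[u,v]+.5)*5-.5).astype(int);cv2.polylines(im,[q.reshape(-1,1,2)],True,(0,0,255),1)
t2=np.linspace(0,6.28,60);q=((proj(w,np.c_[S[0]+13*np.cos(t2),S[1]+13*np.sin(t2),0*t2+96])-[u,v]+.5)*5-.5).astype(int);cv2.polylines(im,[q.reshape(-1,1,2)],True,(0,255,0),1)
cv2.imwrite("pics/w3.png",im); move([557,138.5,400],1.57)
E
```

```text
time: 3.75
tool_pos: [557.3, 138.4, 399.9]
tcp_rot: [3.136, -0.003, 1.31]
contact_force: [-0.6, -0.3, -1.2]
grip_width: 90.1
191 130
shift [ 0.0002  0.0001 -0.0023] turn [ 0.0017 -0.0006 -0.2598] pos [556.9 138.3 397.7] [ 3.1400e+00 -8.0000e-04  1.3102e+00]
```

View pics/w3.png

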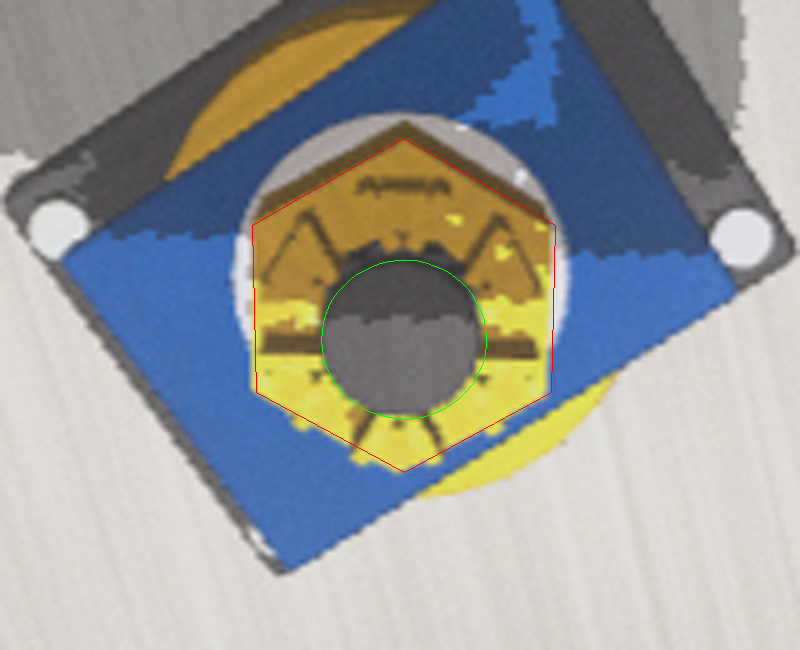

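The wrist overlay fits: the hex outline matches after the turn, and the stud disc is within 1 mm of (556.5,138.5). Next is the pin.

```bash
python3 -c "
from h import *
move([467,-216,300],1.082)"
```

```text
shift [-0.3656  0.0043  0.0974] turn [ 0.0015 -0.001   0.2282] pos [556.9 138.3 397.7] [ 3.1400e+00 -8.0000e-04  1.3102e+00]
```

```bash
python3 -m pendant '[[[-0.366,0.004,0.097],[0,0,0.228],0.0918],[[-0.366,0.004,0.097],[0,0,0.228],0.0918],[[-0.366,0.004,0.097],[0,0,0.228],0.0918],[[-0.366,0.004,0.097],[0,0,0.228],0.0918],[[-0.366,0.004,0.097],[0,0,0.228],0.0918],[[-0.366,0.004,0.097],[0,0,0.228],0.0918],[[-0.366,0.004,0.097],[0,0,0.228],0.0918],[[-0.366,0.004,0.097],[0,0,0.228],0.0918],[[-0.366,0.004,0.097],[0,0,0.228],0.06],[[-0.366,0.004,0.097],[0,0,0.228],0.05]]'; python3 - <<'E'
from h import *
import pickle
move([467,-216,194],1.082)
w=capture("wrist");pickle.dump(w,open("v2.pkl","wb"))
S=proj(w,[480,-190,30])[0];u,v=np.clip((S-[80,60]).astype(int),0,[400,300]);print(u,v)
im=cv2.resize(w["color"][v:v+120,u:u+160,::-1],None,fx=5,fy=5,interpolation=cv2.INTER_CUBIC)
cv2.imwrite("pics/w4.png",im)
E
```

```text
time: 4.63
tool_pos: [464.1, -221.2, 296.7]
tcp_rot: [-3.137, 0.001, 1.077]
contact_force: [0.1, -0.5, 0.3]
grip_width: 82.8
shift [0.0061 0.0006 0.1027] turn [-0.0049  0.0012 -0.005 ] pos [ 464.1 -221.2  296.7] [-3.1367e+00  1.2000e-03  1.0770e+00]
195 100
```

View pics/w4.png

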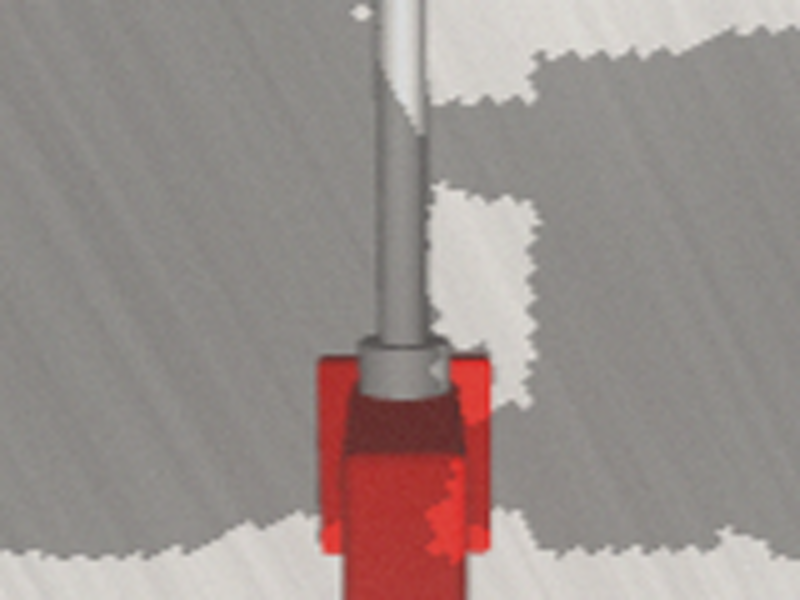

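The shank runs straight up the image, so the yaw is right. The foot's front edge is at v≈356 and the block top's front edge at v≈455, spanning u 345–465.

```bash
python3 - <<'E'
from h import *
import pickle
w=pickle.load(open("v2.pkl","rb"))
y=1.077; px=np.array([np.cos(y-np.pi/2),np.sin(y-np.pi/2)]);py=np.array([np.cos(y),np.sin(y)])
W=lambda p:(np.array(p)+.5)/5-.5+[195,100]
for n,p,z,d in[("foot",(404.5,356),6,15),("block",(405,454),52,13),("collar",(404,337),22.5,20),("footback",(404,552),6,-15)]:
    print(n,(ray(w,W(p),z)[:2]-d*py).round(1))
print("foot width",np.linalg.norm(ray(w,W((319,357)),6)-ray(w,W((490,357)),6)))
move([467,-216,194],1.077)
E
```

```text
foot [ 467.3 -213.7]
block [ 467.  -214.5]
collar [ 467.8 -212.8]
footback [ 467.2 -213.9]
foot width 25.14729383092714
shift [0.0042 0.001  0.1032] turn [-0.0051  0.     -0.0003] pos [ 464.7 -219.5  297.2] [-3.1365  0.      1.0767]
```

```bash
python3 -m pendant '[[[0.002,0,0.04],[0,0,0],0.05],[[0.002,0,0.08],[0,0,0],0.05],[[0.002,0,0.105],[0,0,0],0.05],[[0.002,0,0.105],[0,0,0],0.05],[[0.002,0,0.105],[0,0,0],0.05],[[0.002,0,0.105],[0,0,0],0.05]]'; python3 -c "
from h import *
move([467.2,-214,194],1.077)"
```

```text
time: 5.18
tool_pos: [468.0, -214.2, 196.2]
tcp_rot: [3.14, -0.0, 1.083]
contact_force: [0.3, -0.5, 0.4]
grip_width: 50.0
shift [-0.0002 -0.0008  0.0022] turn [ 0.0012 -0.0001  0.0057] pos [ 468.  -214.2  196.2] [ 3.1404e+00 -1.0000e-04  1.0827e+00]
```

```bash
python3 -m pendant '[[[0,0,0.001],[0,0,0],0.01],[[0,0,0.001],[0,0,0],0.01],[[0,0,0.001],[0,0,0],0.01],[[0,0,0.001],[0,0,0],0.01],[[0,0,0.001],[0,0,0],0.01],[[0,0,0.001],[0,0,0],0.01]]'; python3 -c "
from h import *
move([467.2,-214,194],1.077)"
```

```text
time: 5.68
tool_pos: [467.3, -214.7, 194.6]
tcp_rot: [3.141, -0.0, 1.082]
contact_force: [-1.5, 0.3, 1.5]
grip_width: 15.6
shift [ 0.0005 -0.0004  0.0006] turn [ 0.0007 -0.0001  0.0046] pos [ 467.3 -214.7  194.6] [ 3.1409e+00 -1.0000e-04  1.0816e+00]
```

```bash
python3 -c "
from h import *
move([583.9,37.1,275],1.834)"
```

```text
shift [ 0.277  -0.0153 -0.0804] turn [ 7.000e-04  2.000e-04 -7.524e-01] pos [ 467.3 -214.7  194.6] [ 3.1409e+00 -1.0000e-04  1.0816e+00]
```

```bash
python3 -m pendant '[[[0,0,-0.035],[0,0,0],0.01],[[0.01,0,-0.07],[0,0,0],0.01],[[0.04,0,-0.085],[0,0,-0.1],0.01],[[0.08,-0.003,-0.085],[0,0,-0.2],0.01],[[0.12,-0.006,-0.085],[0,0,-0.3],0.01],[[0.16,-0.009,-0.085],[0,0,-0.42],0.01],[[0.2,-0.011,-0.085],[0,0,-0.54],0.01],[[0.23,-0.013,-0.085],[0,0,-0.66],0.01],[[0.255,-0.015,-0.085],[0,0,-0.752],0.01],[[0.262,-0.015,-0.085],[0,0,-0.752],0.01]]';python3 -m pendant '[[[0.005,0,0.01],[0,0,0],0.01],[[0.005,0,0.01],[0,0,0],0.01],[[0.005,0,0.01],[0,0,0],0.01],[[0.005,0,0.01],[0,0,0],0.01]]'; python3 - <<'E'
from h import *
import pickle
move([583.9,37.1,262.6],1.834)
w=capture("wrist");pickle.dump((w,get_obs()),open("v3.pkl","wb"))
print(proj(w,[556.5,138.5,96]))
S=proj(w,[565,100,84])[0];u,v=np.clip((S-[80,60]).astype(int),0,[400,300]);print(u,v)
im=cv2.resize(w["color"][v:v+120,u:u+160,::-1],None,fx=5,fy=5,interpolation=cv2.INTER_CUBIC)
cv2.imwrite("pics/w5.png",im)
E
```

```text
time: 6.52
tool_pos: [577.8, 27.2, 279.0]
tcp_rot: [3.141, -0.001, 1.841]
contact_force: [-0.4, -0.6, -0.5]
grip_width: 15.9
time: 6.85
tool_pos: [575.4, 27.3, 268.9]
tcp_rot: [-3.141, -0.0, 1.831]
contact_force: [-0.2, -0.4, -0.6]
grip_width: 15.8
shift [0.0073 0.0107 0.0063] turn [-0.001  -0.0002 -0.0027] pos [575.4  27.3 268.9] [-3.1406e+00 -2.0000e-04  1.8313e+00]
[[302.56236579  -2.60021466]]
214 47
```

View pics/w5.png

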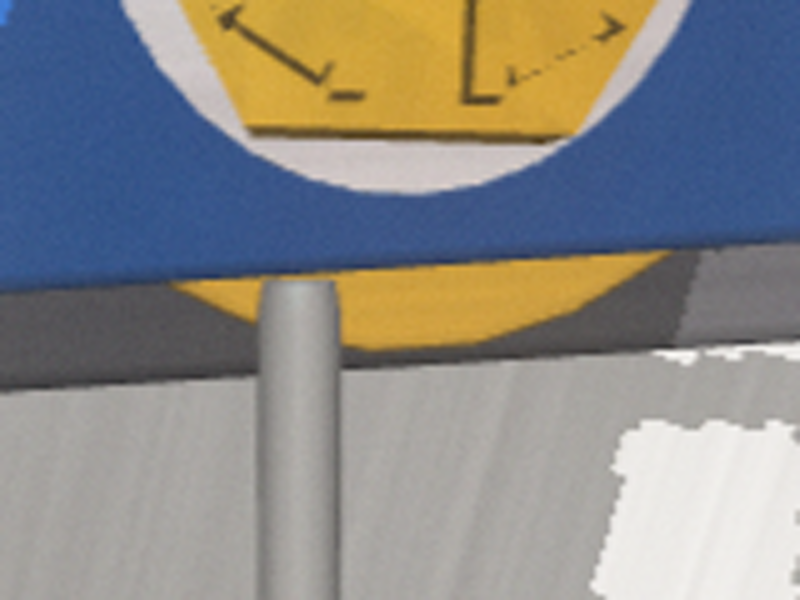

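```bash
python3 -m pendant '[[[0.004,0.010,0.006],[0,0,0],0.01],[[0.007,0.010,0.006],[0,0,0],0.01],[[0.007,0.010,0.006],[0,0,0],0.01],[[0.007,0.010,0.006],[0,0,0],0.01],[[0.007,0.010,0.006],[0,0,0],0.01]]'; python3 - <<'E'
from h import *
import pickle
move([583.9,37.1,262.6],1.834)
w=capture("wrist");s=capture("side");pickle.dump((w,s,get_obs()),open("v4.pkl","wb"))
S=proj(w,[562,115,84])[0];u,v=np.clip((S-[50,40]).astype(int),0,[450,320]);print(u,v)
im=cv2.resize(w["color"][v:v+90,u:u+100,::-1],None,fx=6,fy=6,interpolation=cv2.INTER_CUBIC)
cv2.imwrite("pics/w6.png",im)
E
```

```text
time: 7.32
tool_pos: [583.6, 38.0, 263.2]
tcp_rot: [3.142, -0.0, 1.834]
contact_force: [-0.3, 0.2, 0.0]
grip_width: 16.0
shift [-0.0009  0.      0.0006] turn [ 0. -0. -0.] pos [583.6  38.  263.2] [ 3.1416 -0.      1.834 ]
221 49
```

View pics/w6.png

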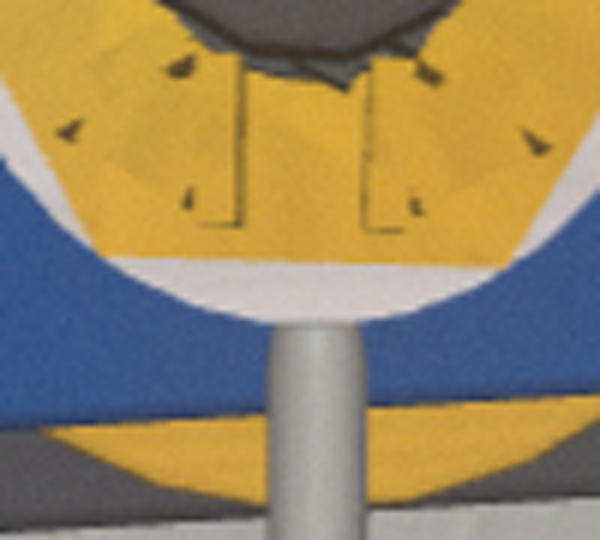

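The tip is about 1 mm to the right of the slot centre (318 against 303), so I'll correct that and enter the slot.

```bash
python3 -m pendant '[[[0,-0.0009,0.0006],[0,0,0],0.01],[[0,-0.0009,0.0006],[0,0,0],0.01],[[0.004,-0.0009,0.0006],[0,0,0],0.01],[[0.008,-0.0009,0.0006],[0,0,0],0.01],[[0.011,-0.0009,0.0006],[0,0,0],0.01],[[0.011,-0.0009,0.0006],[0,0,0],0.01],[[0.011,-0.0009,0.0006],[0,0,0],0.01]]'; python3 -c "
from h import *
import numpy as np
S=np.array([555.6,138.3,0])
o=get_obs();T=R.from_euler('xyz',o['tcp_rot']);d=T.inv().apply(S-o['tool_pos']);print('rtip',d[0]-75.5,'lat',d[1],'z',o['tool_pos'][2],'F tool',T.inv().apply(o['contact_force']).round(1),o['moment'].round(2))"
```

```text
time: 8.0
tool_pos: [579.9, 48.7, 262.7]
tcp_rot: [3.141, 0.0, 1.834]
contact_force: [-0.2, -0.1, -0.8]
grip_width: 16.2
rtip 17.372115100591287 lat -0.09862995096254921 z 262.6960249351737 F tool [-0.  -0.2  0.8] [-0.14  0.   -0.07]
```

```bash
cat >> h.py <<'E'
S=np.array([555.6,138.3,0])
def st():
    o=get_obs();T=R.from_euler('xyz',o['tcp_rot']);d=T.inv().apply(S-o['tool_pos']);f=T.inv().apply(o['contact_force'])
    print('rtip %.2f lat %.2f z %.1f yaw %.4f F tool'%(d[0]-75.5,d[1],o['tool_pos'][2],o['tcp_rot'][2]),f.round(1),'Mz %.2f w %.1f'%(o['moment'][2],o['grip_width']),'rp',o['tcp_rot'][:2].round(3))
def arc(da,dr=0.,dlat=0.,dz=0.):
    "rows' shift/turn: swing pin clockwise by da about stud from the measured pose, advance dr mm"
    o=get_obs();d=R.from_euler('xyz',o['tcp_rot']).inv().apply(S-o['tool_pos']);c,s=np.cos(da),np.sin(da)
    L=d[0]-dr; x=d[0]-L*c; y=-L*s+dlat   # tool axes, TCP on the radius turned by da
    print('shift mm x %.2f y %.2f z %.2f turn %.3f'%(x,y+d[1]*0,dz,da))
E
python3 -m pendant '[[[0.002,0,0],[0,0,0],0.01],[[0.0035,0,0],[0,0,0],0.01],[[0.0045,0,0],[0,0,0],0.01],[[0.0045,0,0],[0,0,0],0.01],[[0.0045,0,0],[0,0,0],0.01]]'; python3 -c "
from h import *
st()"
```

```text
time: 8.42
tool_pos: [578.8, 52.5, 262.6]
tcp_rot: [3.141, 0.0, 1.834]
contact_force: [0.3, -0.7, -0.5]
grip_width: 15.8
rtip 13.40 lat -0.12 z 262.6 yaw 1.8338 F tool [-0.7  0.1  0.5] Mz 0.01 w 15.8 rp [3.141 0.   ]
```

```bash
python3 -m pendant '[[[0.0005,0,0],[0,0,0],0.01],[[0.001,0,0],[0,0,0],0.01],[[0.0015,0,0],[0,0,0],0.01],[[0.0015,0,0],[0,0,0],0.01]]'; python3 -c "
from h import *
st()"
```

```text
time: 8.75
tool_pos: [578.6, 53.4, 262.8]
tcp_rot: [3.141, 0.002, 1.834]
contact_force: [1.4, -6.1, -0.7]
grip_width: 15.7
rtip 12.95 lat -0.25 z 262.8 yaw 1.8339 F tool [-6.3 -0.3  0.7] Mz 0.03 w 15.7 rp [3.141e+00 2.000e-03]
```

Touched the stud at r≈13 with about 6 N/mm. Next I'll sweep clockwise under light pressure.

```bash
python3 -m pendant '[[[-0.0004,-0.0018,0],[0,0,0.02],0.01],[[-0.0003,-0.0035,0],[0,0,0.04],0.01],[[-0.0002,-0.0053,0],[0,0,0.06],0.01],[[-0.0001,-0.0071,0],[0,0,0.08],0.01],[[0,-0.0088,0],[0,0,0.1],0.01],[[0,-0.0088,0],[0,0,0.1],0.01]]'; python3 -c "
from h import *
st();arc(.08)"
```

```text
time: 9.25
tool_pos: [570.0, 51.6, 262.9]
tcp_rot: [3.14, 0.0, 1.732]
contact_force: [2.5, -4.5, -0.8]
grip_width: 15.9
rtip 12.54 lat -0.78 z 262.9 yaw 1.7317 F tool [-4.9  1.8  0.8] Mz -0.10 w 15.9 rp [3.14 0.  ]
shift mm x 0.28 y -7.04 z 0.00 turn 0.080
```

```bash
python3 -m pendant '[[[0,-0.0018,0],[0,0,0.02],0.01],[[0,-0.0035,0],[0,0,0.04],0.01],[[0.0001,-0.0053,0],[0,0,0.06],0.01],[[0.0002,-0.0071,0],[0,0,0.08],0.01],[[0.0002,-0.0071,0],[0,0,0.08],0.01]]'; python3 -c "
from h import *
st();arc(.08)"
```

```text
time: 9.67
tool_pos: [563.4, 50.7, 263.1]
tcp_rot: [3.138, 0.0, 1.651]
contact_force: [4.9, -3.9, -1.2]
grip_width: 15.8
rtip 12.44 lat -1.68 z 263.1 yaw 1.6513 F tool [-4.2  4.5  1.2] Mz -0.34 w 15.8 rp [3.138 0.   ]
shift mm x 0.28 y -7.03 z 0.00 turn 0.080
```

```bash
python3 -m pendant '[[[0,-0.0018,0.0003],[0,0,0.02],0.01],[[0,-0.0035,0.0003],[0,0,0.04],0.01],[[0,-0.0035,0.0003],[0,0,0.04],0.01],[[0,-0.0035,0.0003],[0,0,0.04],0.01]]'; python3 - <<'E'
from h import *
st();arc(.08)
w=capture("wrist")
p=proj(w,[S[0],S[1]-20,84])[0];u,v=np.clip((p-[50,45]).astype(int),0,[450,320]);print(u,v)
cv2.imwrite("pics/w7.png",cv2.resize(w["color"][v:v+90,u:u+100,::-1],None,fx=6,fy=6,interpolation=cv2.INTER_CUBIC))
E
```

```text
time: 10.0
tool_pos: [560.2, 50.6, 263.0]
tcp_rot: [3.138, -0.0, 1.612]
contact_force: [4.9, -2.5, -0.1]
grip_width: 15.9
rtip 12.30 lat -1.99 z 263.0 yaw 1.6122 F tool [-2.7  4.8  0.1] Mz -0.38 w 15.9 rp [ 3.138 -0.   ]
shift mm x 0.28 y -7.02 z 0.00 turn 0.080
218 75
```

View pics/w7.png

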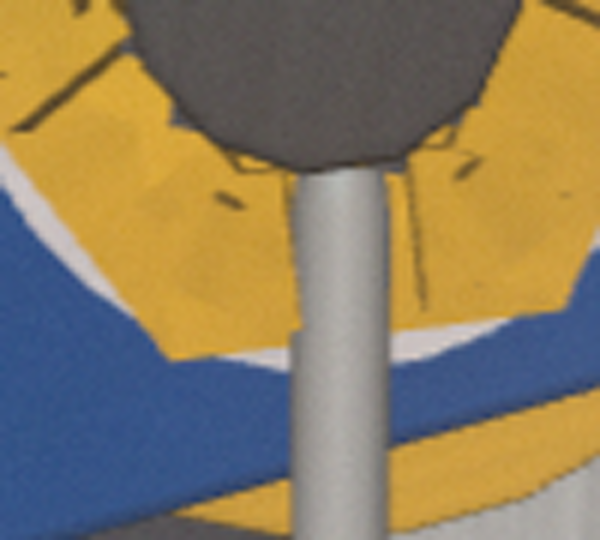

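The picture shows the pin in the slot with the tip against the stud. The nut lags the pin by about 0.13 rad, and the pin bears on the left wall at the mouth. I'll push sideways without turning so the nut catches up.

```bash
python3 -m pendant '[[[0.0001,-0.0004,0],[0,0,0],0.01],[[0.0002,-0.0008,0],[0,0,0],0.01],[[0.0002,-0.0012,0],[0,0,0],0.01],[[0.0002,-0.0016,0],[0,0,0],0.01],[[0.0002,-0.0016,0],[0,0,0],0.01]]'; python3 -c "
from h import *
st()"
```

```text
time: 10.47
tool_pos: [558.6, 50.7, 263.0]
tcp_rot: [3.137, -0.0, 1.612]
contact_force: [5.3, -2.7, -1.3]
grip_width: 16.0
rtip 12.17 lat -0.55 z 263.0 yaw 1.6123 F tool [-2.9  5.1  1.3] Mz -0.31 w 16.0 rp [ 3.137 -0.   ]
```

```bash
python3 -m pendant '[[[0,-0.0015,0],[0,0,0.01],0.01],[[0,-0.0025,0],[0,0,0.02],0.01],[[0.0001,-0.0035,0],[0,0,0.03],0.01],[[0.0001,-0.0044,0],[0,0,0.04],0.01],[[0.0001,-0.0044,0],[0,0,0.04],0.01]]'; python3 -c "
from h import *
st()"
```

```text
time: 10.88
tool_pos: [554.2, 50.6, 263.0]
tcp_rot: [3.137, -0.0, 1.572]
contact_force: [6.4, -2.4, -1.0]
grip_width: 15.7
rtip 12.05 lat 0.26 z 263.0 yaw 1.5716 F tool [-2.4  6.4  1. ] Mz -0.39 w 15.7 rp [ 3.137 -0.   ]
```

```bash
python3 -m pendant '[[[0.0002,-0.0009,0.0004],[0,0,0.01],0.01],[[0.0004,-0.0018,0.0004],[0,0,0.02],0.01],[[0.0004,-0.0026,0.0004],[0,0,0.03],0.01],[[0.0004,-0.0035,0.0004],[0,0,0.04],0.01],[[0.0004,-0.0035,0.0004],[0,0,0.04],0.01]]'; python3 -c "
from h import *
st()"
```

```text
time: 11.3
tool_pos: [550.8, 51.0, 262.7]
tcp_rot: [3.137, -0.001, 1.532]
contact_force: [5.7, -2.0, -0.8]
grip_width: 16.1
rtip 11.80 lat 0.20 z 262.7 yaw 1.5316 F tool [-1.7  5.8  0.8] Mz -0.38 w 16.1 rp [ 3.137e+00 -1.000e-03]
```

```bash
python3 -m pendant '[[[0.0005,0,0],[0,0,0],0.01],[[0.001,0,0],[0,0,0],0.01],[[0.001,0,0],[0,0,0],0.01]]'; python3 - <<'E'
from h import *
st()
w=capture("wrist")
p=proj(w,[S[0],S[1]-20,84])[0];u,v=np.clip((p-[50,45]).astype(int),0,[450,320]);print(u,v)
cv2.imwrite("pics/w8.png",cv2.resize(w["color"][v:v+90,u:u+100,::-1],None,fx=6,fy=6,interpolation=cv2.INTER_CUBIC))
E
```

```text
time: 11.55
tool_pos: [550.9, 51.9, 262.7]
tcp_rot: [3.137, -0.0, 1.532]
contact_force: [6.1, -4.3, 0.2]
grip_width: 15.6
rtip 10.90 lat 0.16 z 262.7 yaw 1.5322 F tool [-4.1  6.3 -0.2] Mz -0.37 w 15.6 rp [ 3.137 -0.   ]
227 78
```

View pics/w8.png

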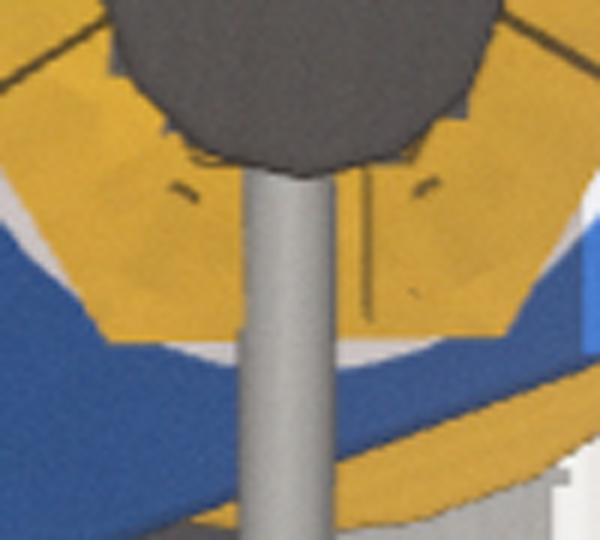

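```bash
python3 -m pendant '[[[0,0.0008,0],[0,0,0],0.01],[[0,0.0015,0],[0,0,0],0.01],[[0.0006,0.0015,0],[0,0,0],0.01],[[0.0012,0.0015,0],[0,0,0],0.01],[[0.0012,0.0015,0],[0,0,0],0.01]]'; python3 -c "
from h import *
st()"
```

```text
time: 12.02
tool_pos: [551.7, 53.3, 262.1]
tcp_rot: [3.14, -0.0, 1.533]
contact_force: [5.0, -1.6, -1.1]
grip_width: 16.1
rtip 9.52 lat 0.33 z 262.1 yaw 1.5335 F tool [-1.4  5.1  1.1] Mz -0.31 w 16.1 rp [ 3.14 -0.  ]
```

Radial force has dropped to 1.4 N with the tip at r=9.5, so it is entering the hole. I'll ease off the side load and advance.

```bash
python3 -m pendant '[[[0,0.0008,-0.0003],[0,0,0],0.01],[[0.0005,0.0012,-0.0003],[0,0,0],0.01],[[0.001,0.0012,-0.0003],[0,0,0],0.01],[[0.0015,0.0012,-0.0003],[0,0,0],0.01],[[0.002,0.0012,-0.0003],[0,0,0],0.01]]'; python3 -c "
from h import *
st()"
```

```text
time: 12.43
tool_pos: [552.5, 55.3, 262.1]
tcp_rot: [-3.141, -0.0, 1.534]
contact_force: [1.7, -1.9, 0.0]
grip_width: 16.1
rtip 7.52 lat 0.22 z 262.1 yaw 1.5339 F tool [-1.8  1.8 -0. ] Mz -0.16 w 16.1 rp [-3.141 -0.   ]
```

```bash
python3 -m pendant '[[[0.0007,0.0003,0],[0,0,0],0.01],[[0.0014,0.0005,0],[0,0,0],0.01],[[0.0021,0.0005,0],[0,0,0],0.01],[[0.0028,0.0005,0],[0,0,0],0.01],[[0.0035,0.0005,0],[0,0,0],0.01]]'; python3 -c "
from h import *
st()"
```

```text
time: 12.85
tool_pos: [553.0, 58.8, 262.0]
tcp_rot: [-3.141, -0.0, 1.534]
contact_force: [0.3, 0.6, -1.0]
grip_width: 16.0
rtip 3.96 lat -0.12 z 262.0 yaw 1.5340 F tool [0.6 0.3 1. ] Mz 0.01 w 16.0 rp [-3.141 -0.   ]
```

```bash
python3 -m pendant '[[[0.001,0,0],[0,0,0],0.01],[[0.002,0,0],[0,0,0],0.01],[[0.003,0,0],[0,0,0],0.01],[[0.004,0,0],[0,0,0],0.01],[[0.005,0,0],[0,0,0],0.01],[[0.006,0,0],[0,0,0],0.01]]'; python3 -c "
from h import *
st()"
```

```text
time: 13.35
tool_pos: [553.4, 64.6, 262.2]
tcp_rot: [-3.141, 0.0, 1.534]
contact_force: [-1.6, -0.6, -1.1]
grip_width: 16.0
rtip -1.81 lat -0.44 z 262.2 yaw 1.5338 F tool [-0.7 -1.6  1.1] Mz 0.06 w 16.0 rp [-3.141  0.   ]
```

```bash
python3 -m pendant '[[[0.001,-0.0003,0],[0,0,0],0.01],[[0.002,-0.0003,0],[0,0,0],0.01],[[0.003,-0.0003,0],[0,0,0],0.01],[[0.004,-0.0003,0],[0,0,0],0.01],[[0.005,-0.0003,0],[0,0,0],0.01],[[0.006,-0.0003,0],[0,0,0],0.01],[[0.007,-0.0003,0],[0,0,0],0.01],[[0.008,-0.0003,0],[0,0,0],0.01]]'; python3 -c "
from h import *
st()"
```

```text
time: 14.02
tool_pos: [553.6, 72.3, 262.3]
tcp_rot: [3.141, 0.001, 1.534]
contact_force: [0.6, -5.5, 0.3]
grip_width: 16.0
rtip -9.31 lat -0.54 z 262.3 yaw 1.5338 F tool [-5.5  0.8 -0.2] Mz -0.06 w 16.0 rp [3.141e+00 1.000e-03]
```

Resistance of 5.5 N at r=-9.3. Probably the nut still lags the hole slightly, so the far slot isn't open yet. I'll measure the flat's slope by image code before acting.

```bash
cat > nut.py <<'E'
from h import *
import pickle
def ang(w,yaw,zb=55,plot=None):
    "world angle of the near flat's lower edge (brass / white washer)"
    im=w["color"].astype(int); hsv=cv2.cvtColor(w["color"],cv2.COLOR_RGB2HSV)
    br=((hsv[...,0]>15)&(hsv[...,0]<32)&(hsv[...,1]>120))
    P=[]; h=np.array([np.cos(yaw),np.sin(yaw)]);l=np.array([h[1],-h[0]])
    for t in np.arange(-13,13.1,.5):
        if abs(t)<6: continue
        ds=np.arange(18,34,.1); X=S[:2]+t*l-ds[:,None]*h
        q=proj(w,np.c_[X,0*ds+zb]); q=np.rint(q).astype(int)
        b=br[q[:,1].clip(0,419),q[:,0].clip(0,559)]
        k=np.where(b)[0]
        if len(k) and k[0]<40:
            e=np.where(~b[k[0]:])[0]
            if len(e): P.append((t,ds[k[0]+e[0]]))
    P=np.array(P); 
    for _ in range(3):
        c=np.polyfit(P[:,0],P[:,1],1); r=P[:,1]-np.polyval(c,P[:,0]); P=P[abs(r)<max(.4,1.5*r.std())]
    return c,len(P)
if __name__=="__main__":
    w,s,o=pickle.load(open("v4.pkl","rb")); print("ref (aligned)",ang(w,o["tcp_rot"][2]))
    w=capture("wrist");o=get_obs();pickle.dump((w,o),open("v5.pkl","wb")); print("now",ang(w,o["tcp_rot"][2]))
    st()
E
python3 nut.py
```

```text
ref (aligned) (array([2.00175593e-02, 2.51000000e+01]), 30)
now (array([7.79084806e-03, 3.01054844e+01]), 27)
rtip -9.54 lat -0.56 z 262.3 yaw 1.5337 F tool [-2.9  0.1  0.3] Mz -0.07 w 16.0 rp [3.141 0.   ]
```

```bash
python3 - <<'E'
from h import *
import pickle
w,o=pickle.load(open("v5.pkl","rb"))
p=proj(w,[S[0],S[1]-5,84])[0];u,v=np.clip((p-[80,60]).astype(int),0,[400,300]);print(u,v,p)
cv2.imwrite("pics/w9.png",cv2.resize(w["color"][v:v+120,u:u+160,::-1],None,fx=5,fy=5,interpolation=cv2.INTER_CUBIC))
E
```

```text
193 76 [273.42651788 136.90942982]
```

View pics/w9.png

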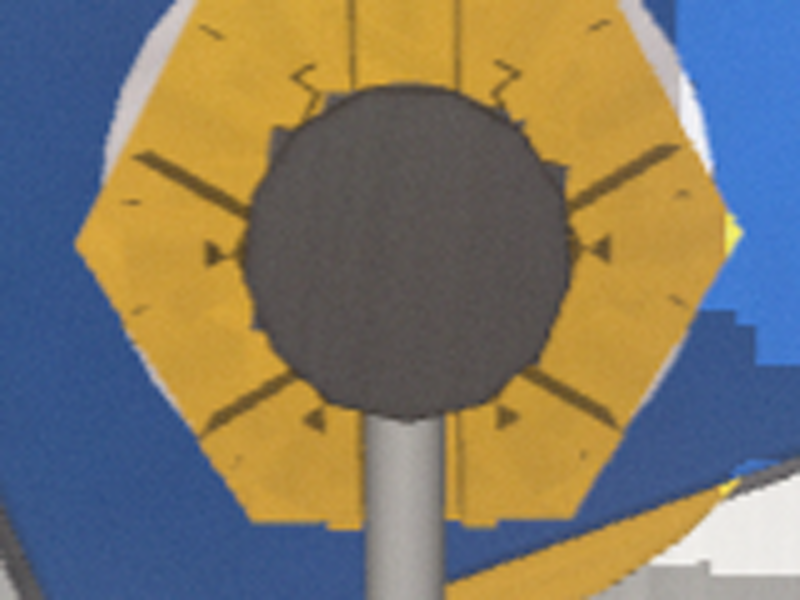

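The pin sits at u 365–445 in a near slot spanning about 358–462. The far slot, at 352–458, is in line with it, so nothing is blocked and I can carry on gently.

```bash
python3 -m pendant '[[[0,0,0],[0,0,0],0.01],[[0.0005,0,0],[0,0,0],0.01],[[0.001,0,0],[0,0,0],0.01],[[0.0015,0,0],[0,0,0],0.01],[[0.0015,0,0],[0,0,0],0.01]]'; python3 -c "
from h import *
st()"
```

```text
time: 14.48
tool_pos: [553.7, 73.7, 262.3]
tcp_rot: [3.141, 0.001, 1.534]
contact_force: [0.2, -5.7, -0.6]
grip_width: 16.1
rtip -10.67 lat -0.59 z 262.3 yaw 1.5336 F tool [-5.7  0.4  0.6] Mz -0.05 w 16.1 rp [3.141e+00 1.000e-03]
```

```bash
cat >> h.py <<'E'
def mom():
    o=get_obs();T=R.from_euler('xyz',o['tcp_rot']);print('M tool',T.inv().apply(o['moment']).round(2))
E
python3 -m pendant '[[[0,0,0],[0,0,0],0.01],[[0,0,0],[0,0,0],0.01]]'; python3 -c "
from h import *
st();mom()"
python3 -m pendant '[[[0,0,-0.0003],[0,0,0],0.01],[[0,0,-0.0005],[0,0,0],0.01],[[0,0,-0.0005],[0,0,0],0.01]]'; python3 -c "
from h import *
st();mom()"
```

```text
time: 14.65
tool_pos: [553.7, 73.7, 262.3]
tcp_rot: [3.141, 0.001, 1.534]
contact_force: [0.1, -5.5, -0.4]
grip_width: 15.7
rtip -10.68 lat -0.58 z 262.3 yaw 1.5336 F tool [-5.5  0.3  0.4] Mz -0.12 w 15.7 rp [3.141e+00 1.000e-03]
M tool [-0.03 -1.04  0.12]
time: 14.9
tool_pos: [553.7, 73.7, 262.5]
tcp_rot: [3.141, 0.001, 1.534]
contact_force: [0.2, -5.3, -3.3]
grip_width: 15.5
rtip -10.69 lat -0.52 z 262.5 yaw 1.5335 F tool [-5.3  0.4  3.3] Mz -0.19 w 15.5 rp [3.141e+00 1.000e-03]
M tool [-0.12 -1.18  0.19]
```

```bash
python3 -m pendant '[[[0,0,0.0006],[0,0,0],0.01],[[0,0,0.001],[0,0,0],0.01],[[0,0,0.001],[0,0,0],0.01],[[0,0,0.001],[0,0,0],0.01]]'; python3 -c "
from h import *
st();mom()"
```

```text
time: 15.23
tool_pos: [553.7, 73.7, 262.0]
tcp_rot: [3.141, 0.001, 1.534]
contact_force: [-0.6, -5.4, 0.8]
grip_width: 15.6
rtip -10.76 lat -0.65 z 262.0 yaw 1.5337 F tool [-5.4 -0.4 -0.8] Mz -0.07 w 15.6 rp [3.141e+00 1.000e-03]
M tool [ 0.1  -0.93  0.07]
```

```bash
python3 -m pendant '[[[0,0.0004,0],[0,0,0],0.01],[[0,0.0008,0],[0,0,0],0.01],[[0,0.0008,0],[0,0,0],0.01],[[0,0.0008,0],[0,0,0],0.01]]'; python3 -c "
from h import *
st();mom()"; python3 -m pendant '[[[0,-0.0006,0],[0,0,0],0.01],[[0,-0.0012,0],[0,0,0],0.01],[[0,-0.0018,0],[0,0,0],0.01],[[0,-0.0018,0],[0,0,0],0.01],[[0,-0.0018,0],[0,0,0],0.01]]'; python3 -c "
from h import *
st();mom()"
```

```text
time: 15.57
tool_pos: [554.1, 73.7, 262.0]
tcp_rot: [-3.141, 0.001, 1.534]
contact_force: [-2.5, -5.6, 2.5]
grip_width: 16.0
rtip -10.73 lat -0.71 z 262.0 yaw 1.5339 F tool [-5.7 -2.3 -2.5] Mz 0.03 w 16.0 rp [-3.141e+00  1.000e-03]
M tool [ 0.44 -0.89 -0.03]
time: 15.98
tool_pos: [553.1, 73.7, 262.1]
tcp_rot: [3.139, 0.0, 1.533]
contact_force: [2.4, -5.9, -1.6]
grip_width: 15.6
rtip -10.78 lat -0.55 z 262.1 yaw 1.5333 F tool [-5.8  2.6  1.6] Mz -0.20 w 15.6 rp [3.139 0.   ]
M tool [-0.27 -0.97  0.2 ]
```

```bash
python3 - <<'E'
from h import *
import pickle
w0=pickle.load(open("v4.pkl","rb"))[0];w1=capture("wrist")
a=w0["color"];b=w1["color"]
for im in(a,b):
    red=(im[...,0].astype(int)-im[...,1]>60)&(np.arange(420)[:,None]>150)
    r=np.where(red.sum(1)>8)[0]; print("red rows",r[:1],r[-1:], [ (k,np.where(red[k])[0][[0,-1]].tolist()) for k in r[::12]])
# registration of the lower pin strip
g0,g1=[cv2.cvtColor(i,cv2.COLOR_RGB2GRAY) for i in(a,b)]
r=np.where((a[...,0].astype(int)-a[...,1]>60).sum(1)>8)[0]; 
r0=r[r>150][0]; t=g0[r0-30:r0+20,255:300]; 
m=cv2.matchTemplate(g1[r0-60:r0+50,240:315],t,cv2.TM_CCOEFF_NORMED);_,s,_,l=cv2.minMaxLoc(m);print(r0,"shift",l[0]-15,l[1]-30,s)
E
```

```text
red rows [184] [339] [(np.int64(184), [14, 37]), (np.int64(196), [17, 87]), (np.int64(211), [45, 89]), (np.int64(223), [52, 90]), (np.int64(235), [60, 300]), (np.int64(247), [66, 296]), (np.int64(259), [68, 291]), (np.int64(271), [51, 293]), (np.int64(283), [51, 294]), (np.int64(295), [48, 294])]
red rows [229] [361] [(np.int64(229), [249, 298]), (np.int64(241), [248, 300]), (np.int64(253), [257, 290]), (np.int64(265), [256, 292]), (np.int64(277), [254, 293]), (np.int64(289), [253, 294]), (np.int64(336), [1, 293]), (np.int64(348), [2, 69]), (np.int64(360), [5, 21])]
184 shift 0 24 0.2611135244369507
```

```bash
python3 - <<'E'
from h import *
import pickle
w0=pickle.load(open("v4.pkl","rb"))[0];w3=pickle.load(open("v5.pkl","rb"))[0];w1=capture("wrist")
out=[]
for w in(w0,w3,w1):
    im=w["color"]; red=(im[...,0].astype(int)-im[...,1]>50); print([ (k,int(red[k,235:315].sum())) for k in range(220,240)], [(k,im[k,274].tolist()) for k in range(218,256,3)][:13])
    out.append(cv2.resize(im[200:310,230:320,::-1],None,fx=3,fy=5,interpolation=cv2.INTER_CUBIC))
cv2.imwrite("pics/cmp.png",np.hstack(out)[:, :800])
E
```

```text
[(220, 0), (221, 0), (222, 0), (223, 0), (224, 0), (225, 0), (226, 0), (227, 0), (228, 0), (229, 21), (230, 21), (231, 24), (232, 25), (233, 25), (234, 25), (235, 25), (236, 25), (237, 25), (238, 24), (239, 23)] [(218, [168, 164, 160]), (221, [169, 164, 162]), (224, [172, 169, 166]), (227, [169, 165, 162]), (230, [169, 165, 162]), (233, [109, 104, 102]), (236, [170, 166, 164]), (239, [172, 166, 163]), (242, [169, 163, 161]), (245, [168, 164, 162]), (248, [168, 163, 160]), (251, [121, 51, 46]), (254, [121, 47, 46])]
[(220, 0), (221, 0), (222, 0), (223, 0), (224, 0), (225, 0), (226, 0), (227, 0), (228, 0), (229, 22), (230, 22), (231, 23), (232, 25), (233, 25), (234, 25), (235, 25), (236, 25), (237, 25), (238, 24), (239, 23)] [(218, [170, 167, 162]), (221, [170, 165, 162]), (224, [171, 167, 164]), (227, [169, 165, 162]), (230, [167, 162, 158]), (233, [103, 99, 98]), (236, [173, 168, 162]), (239, [170, 166, 161]), (242, [169, 165, 161]), (245, [170, 166, 162]), (248, [168, 165, 161]), (251, [118, 43, 41]), (254, [120, 47, 43])]
[(220, 0), (221, 0), (222, 0), (223, 0), (224, 0), (225, 0), (226, 0), (227, 0), (228, 0), (229, 22), (230, 22), (231, 23), (232, 25), (233, 25), (234, 25), (235, 25), (236, 25), (237, 25), (238, 24), (239, 24)] [(218, [168, 168, 162]), (221, [168, 164, 159]), (224, [167, 165, 161]), (227, [167, 161, 160]), (230, [168, 163, 162]), (233, [103, 98, 94]), (236, [171, 164, 162]), (239, [169, 165, 160]), (242, [170, 166, 162]), (245, [167, 165, 159]), (248, [169, 163, 159]), (251, [119, 44, 40]), (254, [120, 44, 43])]
```

The pin hasn't slipped in the jaws, since the image rows are identical. The remaining +0.1 N·m couple suggests a small yaw skew wedging in the hole. I'll back off slightly and swing clockwise about 0.03.

```bash
python3 -m pendant '[[[-0.0008,0,0],[0,0,0],0.01],[[-0.0008,-0.0005,0],[0,0,0.015],0.01],[[-0.0008,-0.001,0],[0,0,0.03],0.01],[[-0.0008,-0.001,0],[0,0,0.03],0.01],[[-0.0008,-0.001,0],[0,0,0.03],0.01]]'; python3 -c "
from h import *
st();mom()"
```

```text
time: 16.5
tool_pos: [551.7, 73.5, 261.9]
tcp_rot: [3.141, -0.0, 1.504]
contact_force: [1.9, -1.3, -0.2]
grip_width: 16.0
rtip -10.72 lat -0.61 z 261.9 yaw 1.5037 F tool [-1.2  2.   0.2] Mz -0.11 w 16.0 rp [ 3.141 -0.   ]
M tool [-0.35 -0.25  0.1 ]
```

```bash
python3 -m pendant '[[[0.0005,0.0002,0],[0,0,0],0.01],[[0.001,0.0002,0],[0,0,0],0.01],[[0.0015,0.0002,0],[0,0,0],0.01],[[0.002,0.0002,0],[0,0,0],0.01],[[0.002,0.0002,0],[0,0,0],0.01]]'; python3 -c "
from h import *
st();mom()"
```

```text
time: 16.92
tool_pos: [551.9, 75.3, 261.8]
tcp_rot: [3.141, 0.0, 1.504]
contact_force: [1.9, -3.7, 0.6]
grip_width: 15.8
rtip -12.42 lat -0.62 z 261.8 yaw 1.5038 F tool [-3.6  2.1 -0.6] Mz -0.08 w 15.8 rp [3.141 0.   ]
M tool [-0.29 -0.53  0.08]
```

```bash
python3 -m pendant '[[[0.0005,0.0004,-0.0002],[0,0,0],0.01],[[0.001,0.0004,-0.0002],[0,0,0],0.01],[[0.0015,0.0004,-0.0002],[0,0,0],0.01],[[0.002,0.0004,-0.0002],[0,0,0],0.01],[[0.002,0.0004,-0.0002],[0,0,0],0.01]]'; python3 -c "
from h import *
st();mom()"
```

```text
time: 17.33
tool_pos: [552.3, 77.5, 261.8]
tcp_rot: [-3.141, -0.0, 1.504]
contact_force: [0.3, -2.5, -0.5]
grip_width: 16.2
rtip -14.64 lat -0.68 z 261.8 yaw 1.5039 F tool [-2.4  0.5  0.5] Mz -0.11 w 16.2 rp [-3.141 -0.   ]
M tool [-0.1  -0.39  0.11]
```

```bash
python3 -m pendant '[[[0.0007,-0.0003,0],[0,0,0.006],0.01],[[0.0014,-0.0006,0],[0,0,0.012],0.01],[[0.0021,-0.0006,0],[0,0,0.012],0.01],[[0.0028,-0.0006,0],[0,0,0.012],0.01],[[0.0035,-0.0006,0],[0,0,0.012],0.01],[[0.0042,-0.0006,0],[0,0,0.012],0.01],[[0.0042,-0.0006,0],[0,0,0.012],0.01]]'; python3 -c "
from h import *
st();mom()"
```

```text
time: 17.92
tool_pos: [552.0, 81.8, 261.8]
tcp_rot: [-3.141, -0.0, 1.492]
contact_force: [0.3, -0.7, 0.8]
grip_width: 16.4
rtip -18.94 lat -0.81 z 261.8 yaw 1.4919 F tool [-0.7  0.4 -0.8] Mz -0.04 w 16.4 rp [-3.141 -0.   ]
M tool [-0.01 -0.2   0.04]
```

Free at -18.9. Continuing.

```bash
python3 -m pendant '[[[0.0008,0,0],[0,0,0],0.01],[[0.0016,0,0],[0,0,0],0.01],[[0.0024,0,0],[0,0,0],0.01],[[0.0032,0,0],[0,0,0],0.01],[[0.004,0,0],[0,0,0],0.01],[[0.0048,0,0],[0,0,0],0.01],[[0.0056,0,0],[0,0,0],0.01],[[0.0064,0,0],[0,0,0],0.01]]'; python3 -c "
from h import *
st();mom()"
```

```text
time: 18.58
tool_pos: [552.5, 87.9, 261.9]
tcp_rot: [-3.141, 0.0, 1.492]
contact_force: [-0.4, -2.4, -1.3]
grip_width: 15.8
rtip -25.03 lat -0.83 z 261.9 yaw 1.4918 F tool [-2.4 -0.2  1.3] Mz 0.06 w 15.8 rp [-3.141  0.   ]
M tool [ 0.11 -0.48 -0.06]
```

```bash
python3 -m pendant '[[[0.0007,0,0],[0,0,0],0.01],[[0.0014,0,0],[0,0,0],0.01],[[0.0021,0,0],[0,0,0],0.01],[[0.0028,0,0],[0,0,0],0.01],[[0.0035,0,0],[0,0,0],0.01],[[0.0042,0,0],[0,0,0],0.01],[[0.0049,0,0],[0,0,0],0.01],[[0.0049,0,0],[0,0,0],0.01]]'; python3 -c "
from h import *
st();mom()"
```

```text
time: 19.25
tool_pos: [552.9, 93.0, 261.9]
tcp_rot: [-3.141, -0.0, 1.492]
contact_force: [-1.3, -1.4, -0.6]
grip_width: 15.9
rtip -30.16 lat -0.85 z 261.9 yaw 1.4919 F tool [-1.5 -1.1  0.6] Mz 0.05 w 15.9 rp [-3.141 -0.   ]
M tool [ 0.22 -0.4  -0.05]
```

```bash
python3 -m pendant '[[[0.0005,-0.0003,0],[0,0,0],0.01],[[0.001,-0.0003,0],[0,0,0],0.01],[[0.0014,-0.0003,0],[0,0,0],0.01],[[0.0018,-0.0003,0],[0,0,0],0.01],[[0.0018,-0.0003,0],[0,0,0],0.01]]'; python3 -c "
from h import *
st();mom()"
```

```text
time: 19.67
tool_pos: [552.9, 94.7, 262.0]
tcp_rot: [3.141, -0.0, 1.492]
contact_force: [0.2, -3.2, -0.6]
grip_width: 16.2
rtip -31.83 lat -0.86 z 262.0 yaw 1.4918 F tool [-3.1  0.4  0.6] Mz 0.04 w 16.2 rp [ 3.141 -0.   ]
M tool [ 0.05 -0.51 -0.04]
```

```bash
python3 -m pendant '[[[0.0004,0,0],[0,0,0],0.01],[[0.0008,0,0],[0,0,0],0.01],[[0.0008,0,0],[0,0,0],0.01],[[0.0008,0,0],[0,0,0],0.01]]'; python3 -c "
from h import *
st();mom()"
```

```text
time: 20.0
tool_pos: [553.0, 95.4, 262.0]
tcp_rot: [3.141, -0.0, 1.492]
contact_force: [-1.0, -2.3, 0.1]
grip_width: 15.9
rtip -32.52 lat -0.86 z 262.0 yaw 1.4918 F tool [-2.4 -0.8 -0.1] Mz 0.05 w 15.9 rp [ 3.141 -0.   ]
M tool [ 0.03 -0.67 -0.05]
```

```bash
python3 -m pendant '[[[0.0004,0,0],[0,0,0],0.01],[[0.0008,0,0],[0,0,0],0.01],[[0.0012,0,0],[0,0,0],0.01],[[0.0012,0,0],[0,0,0],0.01],[[0.0012,0,0],[0,0,0],0.01]]'; python3 -c "
from h import *
st();mom()"
```

```text
time: 20.42
tool_pos: [553.0, 95.9, 262.0]
tcp_rot: [3.142, 0.002, 1.492]
contact_force: [-0.7, -7.2, -0.1]
grip_width: 15.8
rtip -32.58 lat -0.80 z 262.0 yaw 1.4919 F tool [-7.2 -0.2  0.1] Mz 0.03 w 15.8 rp [3.142e+00 2.000e-03]
M tool [ 0.1  -1.35 -0.03]
```

Force has risen to 7 N with no further travel, at r=-32.6 where home is -32. The collar is home, so I'll ease off and release.

```bash
python3 -m pendant '[[[-0.0007,0,0],[0,0,0],0.01],[[-0.0007,0,0],[0,0,0],0.01],[[-0.0007,0,0],[0,0,0],0.02],[[-0.0007,0,0],[0,0,0],0.03],[[-0.0007,0,0],[0,0,0],0.05],[[-0.0007,0,0],[0,0,0],0.05],[[-0.0007,0,0],[0,0,0],0.05]]'; python3 - <<'E'
from h import *
st()
w=capture("wrist");s=capture("side");o=[]
p=proj(w,[S[0],S[1]-28,84])[0].astype(int);q=proj(s,[S[0],S[1]-25,84])[0].astype(int);print(p,q)
for c,(u,v),h in((w,p,70),(s,q,35)):
    u,v=np.clip([u-h,v-h],0,[560-2*h,420-2*h]);print(u,v)
    o.append(cv2.resize(c["color"][v:v+2*h,u:u+2*h,::-1],(400,400),interpolation=cv2.INTER_CUBIC))
cv2.imwrite("pics/fin.png",np.hstack(o))
E
```

```text
time: 21.0
tool_pos: [552.9, 96.2, 261.9]
tcp_rot: [3.141, -0.0, 1.492]
contact_force: [-0.3, -0.3, 0.4]
grip_width: 42.1
rtip -33.45 lat -0.67 z 261.9 yaw 1.4920 F tool [-0.3 -0.3 -0.4] Mz 0.03 w 42.1 rp [ 3.141 -0.   ]
[277 241] [281 180]
207 171
246 145
```

View pics/fin.png

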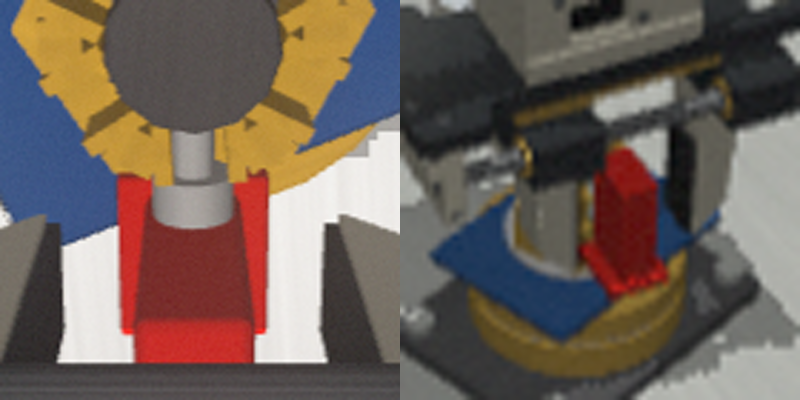

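```bash
python3 - <<'E'
from h import *
st()
im=capture("wrist")["color"]; red=(im[...,0].astype(int)-im[...,1]>50); print([ (k,int(red[k,235:315].sum())) for k in range(226,242)]); print([(k,im[k,274].tolist()) for k in range(225,262,2)])
E
```

```text
rtip -33.25 lat -0.68 z 261.9 yaw 1.4919 F tool [-0.4 -0.2 -0. ] Mz 0.00 w 48.2 rp [ 3.142 -0.   ]
[(226, 0), (227, 0), (228, 0), (229, 3), (230, 4), (231, 14), (232, 18), (233, 21), (234, 26), (235, 27), (236, 27), (237, 27), (238, 27), (239, 24), (240, 24), (241, 24)]
[(225, [168, 165, 159]), (227, [166, 164, 158]), (229, [169, 164, 159]), (231, [167, 162, 158]), (233, [137, 130, 128]), (235, [104, 99, 95]), (237, [172, 164, 161]), (239, [171, 165, 161]), (241, [171, 167, 162]), (243, [170, 166, 161]), (245, [172, 168, 163]), (247, [171, 165, 160]), (249, [173, 165, 161]), (251, [124, 56, 55]), (253, [121, 47, 43]), (255, [123, 50, 44]), (257, [121, 48, 42]), (259, [122, 49, 46]), (261, [123, 48, 44])]
```

The collar bears on the crown and the pin stayed put when the jaws opened. I'll withdraw straight up.

```bash
python3 -m pendant '[[[0,0,0],[0,0,0],0.06],[[0,0,-0.01],[0,0,0],0.06],[[0,0,-0.03],[0,0,0],0.06],[[0,0,-0.06],[0,0,0],0.06],[[0,0,-0.1],[0,0,0],0.06],[[0,0,-0.14],[0,0,0],0.06],[[0,0,-0.14],[0,0,0],0.06],[[0,0,-0.14],[0,0,0],0.06]]'; python3 - <<'E'
from h import *
st(); w=capture("wrist"); im=w["color"]
red=((im[...,0].astype(int)-im[...,1]>50)); q=proj(w,[S[0],S[1]-43,120])[0].astype(int); print(q)
n,l,stt,c=cv2.connectedComponentsWithStats(red.astype(np.uint8)); print([(stt[i].tolist()) for i in range(1,n) if stt[i,4]>150])
# collar front / crown gap along the pin axis at shank-top height
h=1.4919
for d in range(20,40): 
    p=proj(w,[S[0]+.9-d*np.cos(h),S[1]-d*np.sin(h),90.5])[0]; k=np.rint(p).astype(int); print(d,k,im[k[1],k[0]].tolist(),end=' ')
E
```

```text
time: 21.82
tool_pos: [553.0, 95.9, 405.4]
tcp_rot: [3.135, -0.001, 1.492]
contact_force: [0.2, 0.5, -0.5]
grip_width: 59.9
rtip -33.42 lat -3.48 z 405.4 yaw 1.4918 F tool [0.5 0.2 0.5] Mz -0.05 w 59.9 rp [ 3.135e+00 -1.000e-03]
[274 204]
[[256, 171, 31, 49, 1235], [153, 243, 42, 14, 198]]
20 [271 166] [155, 150, 148] 21 [271 168] [152, 148, 147] 22 [271 169] [122, 119, 116] 23 [271 170] [143, 140, 137] 24 [271 171] [160, 157, 152] 25 [271 172] [158, 154, 151] 26 [271 174] [160, 156, 152] 27 [271 175] [161, 157, 153] 28 [271 176] [161, 157, 154] 29 [271 177] [162, 157, 154] 30 [271 179] [119, 65, 61] 31 [271 180] [113, 53, 51] 32 [271 181] [116, 57, 55] 33 [271 182] [116, 57, 57] 34 [271 183] [112, 56, 53] 35 [271 185] [116, 55, 56] 36 [271 186] [117, 56, 54] 37 [271 187] [139, 59, 56] 38 [271 188] [176, 61, 58] 39 [271 189] [185, 61, 57]
```

The collar front measures about 22–23 mm from the stud axis and the block front about 30 mm, which matches 23 and 30 for a fully home pin. Handing in.

```bash
python3 -c "
from plant import close_job
print(close_job())"
```

```text
the job is handed in; nothing more can be done
None
```

The pin is through the slot and cross hole with its collar home against the nut. I let go, moved the arm clear and handed the job in at about 22 s; no verdict was reported.

**How it went:**
- **Turning the nut:** I gripped the larger brass clamp's nut and tightened it 0.26 rad clockwise. I then turned it further clockwise with the pin in the next slot until the tip dropped into the hole. By my estimate it ended at about 0.35 to 0.4 rad, and it was never turned back.
- **Inserting the pin:** The pin wedged slightly part-way in, at about 5.5 N, so I backed off and corrected its angle by a few hundredths of a radian. I then slid it home. The highest axial force I read was 7.2 N, and every reading was under 15 N.

**Last checks:**
- **Stop felt:** At 7 N the pin stopped moving, with the tip 32.6 mm past the stud axis against 32 expected.
- **After release:** The camera put the collar front about 22 to 23 mm from the axis (23 expected) and the block front about 30 mm (30 expected).
- **Contact force:** With the arm clear, the force reading was about zero.

**Not fully settled:** The stud position from the cameras and from touch disagreed by about 1 mm, so I relied on feel for the final seating. I did not photograph the plaster model, wax lamp and wax pot again at the end, but no move took the arm near them.

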